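Trip the sample loader's hidden latch and draw out its tray

ROBOT

A 6-joint arm with a two-finger parallel gripper is mounted at the origin on the work surface. World frame = base frame: x ahead of the robot, y to its left, z up, the work surface at z = 0. Lengths are in m, angles in rad, forces in N, time in s.
With the tool pointing down it reaches from about 0.4 to 0.925 m from the base axis. Payload 3.4 kg.
Tool frame: the origin (TCP) lies on the front face of the gripper's body, between the roots of the fingers; the fingertips stand 73 mm ahead of it and the grasp point (between the pads) lies 54 mm ahead of it; z points along the fingers, y is the line along which they close (so a half turn about z gives the same grasp; the last joint's range is limited). The gripper opens to 85 mm and grips with 20 to 120 N. Pads are 22 mm wide; open, the fingers measure 114 mm over their backs; the gripper's body (76 mm by 85 mm) begins 54 mm behind the grasp point. The pads swing forward as they close: fully open they stand 13 mm farther back than shut.
Start: joints at [1.264, 0.307, 1.506, -0, 1.328, -0.073], TCP at [0.133, 0.559, 0.304] pointing down, gripper open.
Joint ranges: [-3.12, 3.12], [-1.05, 2.28], [0.14, 2.33], [-1.42, 4.57], [0.1, 2.73], [-2.68, 2.68]. Speed limits (rad/s): [2.57, 2.57, 3.14, 3.14, 3.14, 3.14].

INTERFACE

Orientations are given as [roll, pitch, yaw] about the fixed x, y, z axes, in that order (R = Rz(yaw) Ry(pitch) Rx(roll)).
In Python, from station import r, eyes, ticket gives the robot as it stands.
- The arm moves only by the tool drive_tool, never from a script. Its argument "moves" is a list of rows, each an object of numbers: "ax", "ay", "az": the turn, a rotation vector about the tool's x, y, z in rad; "tx", "ty", "tz": the shift along the tool's x, y, z in cm; "claw": the opening, from -1 (shut) to 1 (fully open). In form: [{"ax": .., "ay": .., "az": .., "tx": .., "ty": .., "tz": .., "claw": ..}, ...]. A call has 1 to 12 rows; each row is the pose to reach, as a shift and turn from the pose commanded when the call began, along the tool's axes at that moment; what a row does not reach only later rows make up. A row lasts 1/10 s, in which the tool goes at most 50 mm and 8.59 degrees, less where a joint would pass 70% of its speed; a pose out of reach is approached as far as the arm can. A call with a gripper value outside its range is refused whole. The fingers move at their own pace and stop on an object; "force" is the grip in N (left out, the last holds). Time passes only in rows, so rows that repeat a pose let the fingers close. It gives the time, the measured TCP pose, the force, the opening and the grip force at its end, in the units of the state.
- r.get_state(): the state, without advancing time (a new reading comes with each control period).
- eyes.capture(name): name is "scene" or "top" or "wrist"; returns a dict with "img" (400x640x3 uint8, red, green, blue), "z_map" (400x640 float32, m along the optical axis (not along the pixel's ray), 0 where there is no reading), "fx", "fy", "cx", "cy" (pixels), "T" (4x4, takes a point from camera to world coordinates). Camera axes: x right, y down, z forward; pixel columns grow to the right and rows downward; lengths in m; the calibration is good to about 2 mm. A picture is of the moment at which its call begins.
- ticket.close_job(): hands the job in; it is judged then, once.
The state is a dict: "time": time; "joint_pos": joint angles; "qvel": joint speeds; "effort": joint torques, N m; "eef_pos": TCP position; "tool_rot": TCP orientation; "force": force on the tool from outside, world axes, zero at the start; "torque": the same for the moment, N m; "finger_gap": finger opening in m; "grip_force": force on a finger pad.
Only numpy, scipy, OpenCV 4.12 (cv2) and the standard library are available. Lean on these libraries where they do the work, as an engineer would, in place of code of your own. Each camera call takes 0.05 s, during which the arm holds its last target. There are 200 camera calls.

TASK

The sample loader's tray is latched shut. Take the release pin from its stand, push it down through the small hole in the loader's top until the hidden spring latch lets go and the tray springs out, then put the pin back upright in its stand and draw the tray all the way out to its stop by the post on its front. Let go of everything at the end, and leave the lens mount, the dish and the keypad where they are.

Things in the scene. Friction and masses are not known exactly. Their poses are not given: they have to be found in the camera images.
- loader: Sample loader, a white sheet-metal box fixed to the table, 180 mm (x) by 140 mm (y) by 100 mm high; origin at the centre of its underside, z up, its tray comes out at the -x face. A 16 mm round hole goes through its 5 mm top plate, framed by a 36 mm square dark rim plate (see access_hole). Its place and yaw vary.
- access_hole (a point): Centre of the 16 mm access hole, level with the top face of the loader, 100 mm above the table; in the loader's frame at x -45 mm, y +30 mm. The latch's 30 x 30 mm flat pad lies straight below it, 40 mm below the top face; there is nothing else in the way.
- latch (a joint): Travel of the hidden latch pad, m: 0 up (tray locked), 0.014 fully down on its stop. It frees the tray at about 0.009. A spring holds it up: 2 N at the start, about 4.3 N at 0.009 and 5.5 N fully down; it rises again when let go. The pin's own weight does not press it.
- tray (a joint): How far the tray is out, m: 0 shut and latched, 0.080 fully out at its stop. Once the latch is tripped a spring ejector pushes it out to about 0.04 to 0.05 within half a second, where it stays; from there it slides with about 1 N of friction (and a damper, 20 N per m/s).
- pull_post (a point): Top centre of the upright round steel post on the tray's front, 18 mm diameter and 80 mm tall, its top 114 mm above the table; its lowest 12 mm is joined by a 14 mm wide bracket to the tray's black front plate (136 mm wide, up to 96 mm above the table), whose front face is 35 mm behind the post's axis. On the loader's y = 0 line, 137 mm ahead (-x) of the loader's origin when shut; it moves with the tray along the loader's -x. The frame has the loader's axes.
- pin: Release pin, loose, 135 mm long, about 90 g, standing upright in the stand: a steel shank 8 mm diameter and 80 mm long with a chamfered tip, then a black collar 32 mm diameter and 5 mm thick, then a black round handle 22 mm diameter and 50 mm long on top. Origin at the tip (lower end), z along the pin to the handle.
- pin_tip (a point): The lower end of the pin's shank.
- pin_handle (a point): Middle of the pin's handle, 110 mm above its tip, 30 mm above the collar's underside.
- stand: Pin stand, aluminium, fixed to the table; origin at the centre of its underside. A top plate 70 mm (x) by 90 mm (y), its upper face 100 mm above the table, with an 18 mm hole through its centre (widened to 24 mm at the top edge), on two posts over a base plate 10 mm thick. The pin hangs in the hole with its collar resting on the top plate, so its tip is then 20 mm above the table. Its place, yaw and side (left or right of the loader) vary.
- lens_mount: Bystander: lens in an upright black ring on a short post and a 60 mm square base, 116 mm tall; origin under its base. Stands on the side where the pin stand is not.
- dish: Bystander: clear round open dish, 90 mm diameter, 18 mm high; origin under its centre.
- keypad: Bystander: flat grey keypad 120 x 65 x 18 mm; origin under its centre.
Not all that is in view belongs to the job. Leave any blue look-alike of the pin alone.

How it is judged:
By the outcome, as a careful person would: the job done as asked, in the order asked, and still so for the second after the job is handed in, with the robot touching nothing.
It also fails if it takes over 61 s, if anything falls off the work surface, if the arm or the gripper's body presses on something with over 40 N, if the wrist force passes 120 N, or if a joint passes its speed limit or range.

## Working session

There is one attempt and no reset: what is moved stays moved. The work goes in short steps, Python scripts to look and compute and a tool call to move; the robot and the scene stay as the last step left them, time stands still between calls to the robot, and variables do not carry over. Pictures are saved under pics/ and viewed, at most 10 in all, crops included, and the job is handed in when it is done.

Besides the shell and the picture viewer there is one more tool, called by a JSON object that holds its "api" and its "payload". drive_tool: Moves the arm, as the interface text tells. Its arguments: {"type":"object","properties":{"moves":{"type":"array"},"force":{"type":"number"}},"required":["moves"]}

```bash
ls; mkdir -p pics; python3 - <<'E'
from station import r,eyes,ticket
import cv2,numpy as np,pickle
s=r.get_state();print(s)
d={n:eyes.capture(n) for n in("scene","top","wrist")}
pickle.dump(d,open('c0.pkl','wb'))
for n in d:
    print(n,d[n]['fx'],d[n]['cx'],d[n]['cy'],d[n]['T'].round(3).tolist())
cv2.imwrite('pics/a.png',cv2.cvtColor(np.vstack([cv2.resize(d[n]['img'],(480,300)) for n in("scene","top")]),cv2.COLOR_RGB2BGR))
E
```

```text
pics
{'time': 0.0, 'joint_pos': array([ 1.26451131e+00,  3.07571284e-01,  1.50772276e+00,  3.93100185e-05,
        1.32838730e+00, -7.34993240e-02]), 'qvel': array([ 2.06033195e-03, -1.02607047e-03,  2.34376096e-03, -6.97655005e-05,
       -6.77987218e-04, -7.46667866e-04]), 'effort': array([-3.47569940e-04, -4.57549131e+01, -2.51913732e+01, -2.49347595e-04,
        1.35750169e-02,  5.89854906e-06]), 'eef_pos': array([0.13248614, 0.5589428 , 0.30296324]), 'tool_rot': array([-3.13951240e+00, -1.91416954e-04,  2.90879729e+00]), 'force': array([ 0.84221774,  1.26080049, -0.14258995]), 'torque': array([ 0.01102054,  0.03313234, -0.0090794 ]), 'grip_force': 0.0, 'finger_gap': 0.08507316720326509}
scene 494.82052127927204 326.64516897084775 199.56261338511746 [[0.781, 0.444, -0.44, 1.007], [0.625, -0.553, 0.551, -0.536], [0.002, -0.705, -0.709, 0.862], [0.0, 0.0, 0.0, 1.0]]
top 473.8949420684143 317.73015596144177 202.6276017302583 [[-0.023, -0.993, 0.117, 0.408], [-1.0, 0.024, 0.005, 0.025], [-0.007, -0.117, -0.993, 1.188], [0.0, 0.0, 0.0, 1.0]]
wrist 300.4251203236992 322.801215009643 201.06929871535414 [[0.232, 0.937, 0.262, 0.065], [0.973, -0.223, -0.063, 0.575], [-0.001, 0.269, -0.963, 0.373], [0.0, 0.0, 0.0, 1.0]]
```

View pics/a.png

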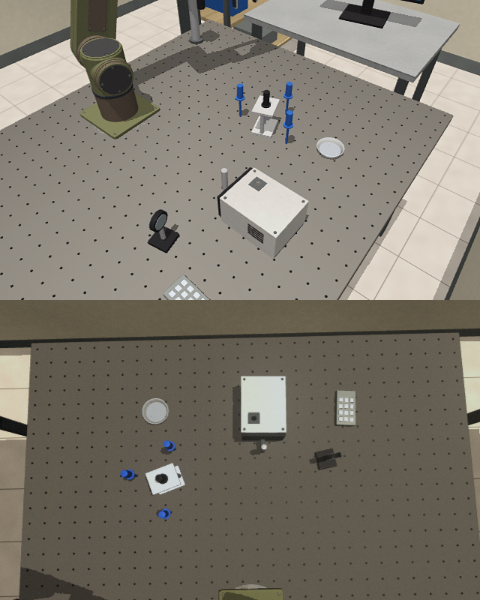

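The picture shows the loader at about (351,140) in full-size top pixels, with its hole rim at (338,157) and its post at (352,196). The stand with the black-handled pin is at about (215,239). Three blue look-alikes stand around it at (225,194), (170,233) and (218,285). The pin meant is the black one in the aluminium stand. I'll confirm it in a crop.

```bash
cat > h.py <<'E'
import numpy as np,cv2
def ray(c,u,v):
    d=np.array([(u-c['cx'])/c['fx'],(v-c['cy'])/c['fy'],1.]);return c['T'][:3,3],c['T'][:3,:3]@d
def onz(c,u,v,z):
    o,d=ray(c,u,v);return o+d*(z-o[2])/d[2]
def tri(*obs):
    A=np.zeros((3,3));b=np.zeros(3);L=[]
    for c,u,v in obs:
        o,d=ray(c,u,v);d=d/np.linalg.norm(d);P=np.eye(3)-np.outer(d,d);A+=P;b+=P@o;L.append(P)
    p=np.linalg.solve(A,b)
    return p,[np.linalg.norm(P@(p-ray(*ob)[0])) for P,ob in zip(L,obs)]
def cloud(c):
    v,u=np.mgrid[:400,:640];z=c['z_map'];p=np.stack([(u-c['cx'])/c['fx']*z,(v-c['cy'])/c['fy']*z,z],-1)
    return p@c['T'][:3,:3].T+c['T'][:3,3]
E
python3 - <<'E'
import pickle,cv2,numpy as np
from h import *
d=pickle.load(open('c0.pkl','rb'))
def crop(n,x0,y0,w,h):return cv2.resize(d[n]['img'][y0:y0+h,x0:x0+w],(400,300),interpolation=cv2.INTER_CUBIC)
im=np.vstack([np.hstack([crop('top',150,180,120,90+30),crop('top',300,90,160,120)]),np.hstack([crop('scene',300,95,120,90+10),crop('scene',270,210,160,120)])])
cv2.imwrite('pics/b.png',im[...,::-1])
for n in('top','scene'):
    c=d[n];P=cloud(c);hsv=cv2.cvtColor(c['img'],cv2.COLOR_RGB2HSV)
    m=((hsv[...,0]>100)&(hsv[...,0]<130)&(hsv[...,1]>150)&(P[...,2]>0.02)&(P[...,0]<1.1)).astype(np.uint8)
    k,l,st,ce=cv2.connectedComponentsWithStats(m)
    for i in range(1,k):
        if st[i,4]>15:
            q=P[l==i]; t=q[q[:,2]>q[:,2].max()-.008]
            print(n,'blue',ce[i].round(),q[:,2].min().round(3),q[:,2].max().round(3),t.mean(0).round(3),q.min(0).round(3),q.max(0).round(3))
    m=((hsv[...,2]<60)&(P[...,2]>0.11)&(P[...,2]<.17)&(np.linalg.norm(P[...,:2],axis=-1)>.35)).astype(np.uint8)
    k,l,st,ce=cv2.connectedComponentsWithStats(m)
    for i in range(1,k):
        if st[i,4]>15:
            q=P[l==i];t=q[q[:,2]>q[:,2].max()-.006];uv=np.argwhere(l==i)[q[:,2]>q[:,2].max()-.006].mean(0)[::-1]
            print(n,'dark',ce[i].round(),st[i],t.mean(0).round(4),q[:,2].max().round(3),'toppix',uv.round(1))
E
```

```text
top blue [225. 193.] 0.025 0.14 [0.562 0.244 0.136] [0.549 0.23  0.025] [0.578 0.258 0.14 ]
top blue [170. 232.] 0.03 1.188 [0.408 0.025 1.188] [0.408 0.025 0.03 ] [0.491 0.38  1.188]
top blue [219. 285.] 0.022 1.188 [0.408 0.025 1.188] [0.338 0.025 0.022] [0.408 0.269 1.188]
top dark [444. 208.] [435 204  19   8  88] [ 0.5162 -0.2572  0.1159] 0.119 toppix [444.2 207.4]
top dark [214. 237.] [208 233  13  10 106] [0.4595 0.2616 0.1559] 0.159 toppix [212.  236.9]
scene blue [384. 144.] 0.021 0.138 [0.526 0.293 0.134] [0.462 0.225 0.021] [0.577 0.381 0.138]
scene blue [320. 126.] 0.021 0.862 [ 1.007 -0.536  0.862] [ 0.337 -0.536  0.021] [1.007 0.268 0.862]
scene dark [554.   2.] [536   0  30   6  89] [0.5903 1.2809 0.1417] 0.144 toppix [562.6   0.7]
scene dark [355. 130.] [350 120  10  20 146] [0.4587 0.2587 0.1548] 0.158 toppix [354.7 122.4]
scene dark [209. 287.] [202 280  16  16 122] [ 0.5163 -0.2615  0.1145] 0.118 toppix [208.9 286.4]
```

View pics/b.png

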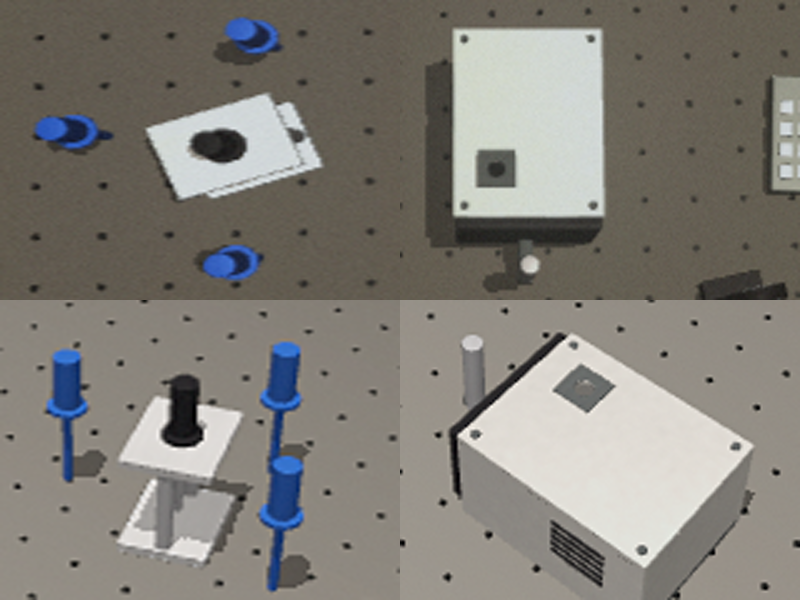

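The crops confirm the target. The pin is the black one hanging in the white aluminium stand, at top (213,237) and scene (355,125). The three blue ones stand free around it and will be left alone. The loader's rim is at top ~(338,157), and the post top is at top ~(352,195).

```bash
cat > m.py <<'E'
from h import *
def blobs(m,amin=10):
    k,l,st,ce=cv2.connectedComponentsWithStats(m.astype(np.uint8));return [(st[i],ce[i],l==i) for i in range(1,k) if st[i,4]>=amin]
E
python3 - <<'E'
import pickle
from m import *
d=pickle.load(open('c0.pkl','rb'));R={}
for n in('top','scene'):
    c=d[n];P=cloud(c);img=c['img'];hsv=cv2.cvtColor(img,cv2.COLOR_RGB2HSV)
    # loader top
    m=(hsv[...,2]>150)&(hsv[...,1]<60)&(P[...,2]>.09)&(P[...,2]<.11)
    for st,ce,l in blobs(m,200):
        cn=max(cv2.findContours(l.astype(np.uint8),0,2)[0],key=cv2.contourArea)
        # fit quad
        q=cv2.approxPolyDP(cv2.convexHull(cn),.04*cv2.arcLength(cn,True),True)[:,0]
        W=np.array([onz(c,u,v,.1) for u,v in q])
        hull=np.array([onz(c,u,v,.1)[:2] for u,v in cv2.convexHull(cn)[:,0]],np.float32)
        print(n,'white',ce.round(1),'z',np.median(P[l][:,2]).round(4),'rect',[np.round(a,4) for a in cv2.minAreaRect(hull)]);print(q.tolist(),W[:,:2].round(4).tolist())
    # post
    m=(hsv[...,2]>90)&(P[...,2]>.106)&(P[...,2]<.125)&(P[...,0]>.4)&(P[...,0]<.75)&(abs(P[...,1])<.2)
    for st,ce,l in blobs(m,6):print(n,'post?',st,ce.round(1),P[l].mean(0).round(4));R.setdefault('post',[]).append((c,*ce))
    # rim: dark at loader top
    m=(hsv[...,2]<130)&(P[...,2]>.09)&(P[...,2]<.11)&(P[...,0]>.5)&(P[...,1]>-.1)&(P[...,1]<.15)
    for st,ce,l in blobs(m,20):print(n,'rim?',st,ce.round(1),P[l].mean(0).round(4),onz(c,*ce,.1).round(4))
E
```

```text
top white [351.3 137.7] z 0.1008 rect [array([ 0.6864, -0.0512]), array([0.1397, 0.1803]), np.float64(88.596)]
[[379, 101], [381, 175], [321, 175], [321, 102]] [[0.7747, -0.121], [0.5969, -0.1189], [0.6003, 0.0207], [0.7758, 0.0165]]
top white [217.3 238.1] z 0.1005 rect [array([0.4597, 0.2628]), array([0.0702, 0.0905]), np.float64(19.9714)]
[[230, 218], [240, 244], [204, 258], [194, 231]] [[0.5049, 0.2329], [0.4446, 0.21], [0.4146, 0.2925], [0.4768, 0.3159]]
top post? [348 192   8   8  50] [351.4 195.5] [ 0.5487 -0.0475  0.1138]
top rim? [331 150  15  15 191] [338.1 157. ] [ 0.6417 -0.0201  0.1016] [ 0.642  -0.0202  0.1   ]
top rim? [321 176  52   7 257] [346.9 179. ] [ 0.59   -0.0395  0.0967] [ 0.5894 -0.0393  0.1   ]
scene white [354.  141.6] z 0.0997 rect [array([0.4582, 0.2607]), array([0.0708, 0.0911]), np.float64(20.106)]
[[346, 127], [372, 132], [362, 154], [335, 148]] [[0.4107, 0.2906], [0.4741, 0.315], [0.5048, 0.2296], [0.4406, 0.2069]]
scene white [353.  269.8] z 0.0997 rect [array([ 0.6852, -0.0536]), array([0.1406, 0.1814]), np.float64(88.6493)]
[[338, 223], [411, 268], [368, 316], [293, 264]] [[0.5961, 0.0179], [0.7757, 0.0137], [0.7723, -0.1234], [0.5937, -0.1202]]
scene post? [295 224   8   9  59] [298.4 227.8] [ 0.5485 -0.0518  0.1126]
scene rim? [295 223  41  35 183] [315.5 240.2] [ 0.587  -0.0437  0.0956] [ 0.5894 -0.0471  0.1   ]
scene rim? [295 230   9   9  52] [298.6 233.8] [ 0.5516 -0.0553  0.0997] [ 0.5517 -0.0555  0.1   ]
scene rim? [332 236  24  19 213] [343.2 244.9] [ 0.6405 -0.0225  0.1008] [ 0.6402 -0.022   0.1   ]
```

{"api": "drive_tool", "payload": {"moves": [{"tx": -38.7,"ty": -21.5,"tz": 0,"az": -0.209,"claw": 1},{"tx": -38.7,"ty": -21.5,"tz": 0,"az": -0.209,"claw": 1},{"tx": -38.7,"ty": -21.5,"tz": 0,"az": -0.209,"claw": 1},{"tx": -38.7,"ty": -21.5,"tz": 0,"az": -0.209,"claw": 1},{"tx": -38.7,"ty": -21.5,"tz": 0,"az": -0.209,"claw": 1},{"tx": -38.7,"ty": -21.5,"tz": 0,"az": -0.209,"claw": 1},{"tx": -38.7,"ty": -21.5,"tz": 0,"az": -0.209,"claw": 0.2},{"tx": -38.7,"ty": -21.5,"tz": 0,"az": -0.209,"claw": 0.2},{"tx": -38.7,"ty": -21.5,"tz": 0,"az": -0.209,"claw": 0.2},{"tx": -38.7,"ty": -21.5,"tz": 0,"az": -0.209,"claw": 0.2},{"tx": -38.7,"ty": -21.5,"tz": 0,"az": -0.209,"claw": 0.2},{"tx": -38.7,"ty": -21.5,"tz": 0,"az": -0.209,"claw": 0.2}]}}

```text
validation failed for argument at $.mo...
```

```bash
python3 - <<'E'
from station import r,eyes
import pickle
from m import *
d=pickle.load(open('c0.pkl','rb'))
for u,v in((222,191),(165,231),(216,286)): print('blue',onz(d['top'],u,v,.138).round(3))
s=r.get_state();print(s['time'],s['eef_pos'],s['tool_rot'],s['qvel'].round(3),s['finger_gap'])
c=eyes.capture('wrist');pickle.dump(c,open('w1.pkl','wb'))
print(c['T'].round(4).tolist())
P=cloud(c);hsv=cv2.cvtColor(c['img'],cv2.COLOR_RGB2HSV)
for st,ce,l in blobs((hsv[...,2]<70)&(P[...,2]>.145)&(P[...,2]<.17),30):print('handle top',st,ce,P[l].mean(0).round(4),onz(c,*ce,.155).round(4))
cv2.imwrite('pics/c.png',c['img'][...,::-1])
E
```

```text
blue [0.563 0.243 0.138]
blue [0.476 0.37  0.138]
blue [0.353 0.257 0.138]
0.15 [0.1325272  0.55908263 0.30317169] [-3.13997422e+00 -1.34454610e-04  2.90881901e+00] [-0.001 -0.002 -0.002  0.    -0.002 -0.   ] 0.08524654090110632
[[0.2321, 0.9368, 0.2619, 0.0655], [0.9727, -0.2233, -0.0632, 0.575], [-0.0007, 0.2694, -0.963, 0.3734], [0.0, 0.0, 0.0, 1.0]]
```

View pics/c.png

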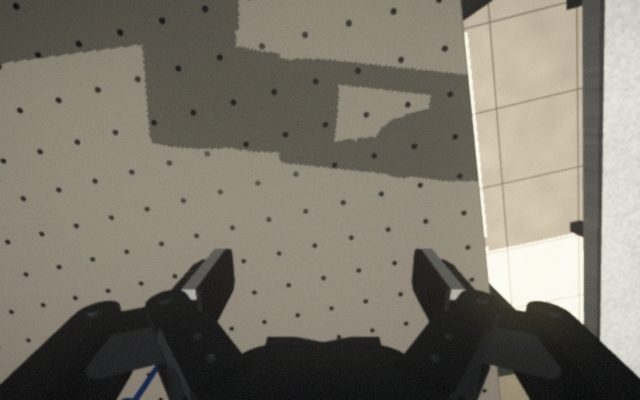

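The move was refused and nothing moved. The picture shows only the fingers and bare table. I'll retry with all the keys given.

{"api": "drive_tool", "payload": {"moves": [{"ax": 0.0,"ay": 0.0,"az": -0.209,"tx": -38.7,"ty": -21.5,"tz": 0.0,"claw": 1.0},{"ax": 0.0,"ay": 0.0,"az": -0.209,"tx": -38.7,"ty": -21.5,"tz": 0.0,"claw": 1.0},{"ax": 0.0,"ay": 0.0,"az": -0.209,"tx": -38.7,"ty": -21.5,"tz": 0.0,"claw": 1.0},{"ax": 0.0,"ay": 0.0,"az": -0.209,"tx": -38.7,"ty": -21.5,"tz": 0.0,"claw": 1.0},{"ax": 0.0,"ay": 0.0,"az": -0.209,"tx": -38.7,"ty": -21.5,"tz": 0.0,"claw": 1.0},{"ax": 0.0,"ay": 0.0,"az": -0.209,"tx": -38.7,"ty": -21.5,"tz": 0.0,"claw": 0.2},{"ax": 0.0,"ay": 0.0,"az": -0.209,"tx": -38.7,"ty": -21.5,"tz": 0.0,"claw": 0.2},{"ax": 0.0,"ay": 0.0,"az": -0.209,"tx": -38.7,"ty": -21.5,"tz": 0.0,"claw": 0.2},{"ax": 0.0,"ay": 0.0,"az": -0.209,"tx": -38.7,"ty": -21.5,"tz": 0.0,"claw": 0.2},{"ax": 0.0,"ay": 0.0,"az": -0.209,"tx": -38.7,"ty": -21.5,"tz": 0.0,"claw": 0.2},{"ax": 0.0,"ay": 0.0,"az": -0.209,"tx": -38.7,"ty": -21.5,"tz": 0.0,"claw": 0.2},{"ax": 0.0,"ay": 0.0,"az": -0.209,"tx": -38.7,"ty": -21.5,"tz": 0.0,"claw": 0.2}]}}

```text
time: 1.4
eef_pos: [0.4587, 0.2614, 0.3036]
tool_rot: [3.142, -0.001, 3.118]
force: [-0.7, 0.7, -0.6]
finger_gap: 0.0514
grip_force: 0.0
```

```bash
cat > w.py <<'E'
import sys,pickle
from station import r,eyes
from m import *
s=r.get_state();print(s['time'],s['eef_pos'].round(4),s['tool_rot'].round(4),s['finger_gap'].round(4))
c=eyes.capture('wrist');pickle.dump(c,open(sys.argv[1]+'.pkl','wb'))
cv2.imwrite('pics/%s.png'%sys.argv[1],c['img'][...,::-1])
P=cloud(c);hsv=cv2.cvtColor(c['img'],cv2.COLOR_RGB2HSV)
E
cp w.py w_pin.py; cat >> w_pin.py <<'E'
for st,ce,l in blobs((hsv[...,2]<90)&(P[...,2]>.145)&(P[...,2]<.17)&(P[...,0]>.3),60):print('top',st,ce,P[l].mean(0).round(4),onz(c,*ce,.155).round(4))
E
python3 w_pin.py d
```

```text
Traceback (most recent call last):
  File "w_pin.py", line 4, in <module>
    s=r.get_state();print(s['time'],s['eef_pos'].round(4),s['tool_rot'].round(4),s['finger_gap'].round(4))
                                                                                 ^^^^^^^^^^^^^^^^^^^^^
AttributeError: 'float' object has no attribute 'round'
```

```bash
sed -i "s/s\['finger_gap'\].round(4)/s['finger_gap']/" w.py w_pin.py;python3 w_pin.py d
```

```text
1.4 [0.4587 0.2614 0.3036] [ 3.1415e+00 -1.3000e-03  3.1180e+00] 0.0513607125108615
top [314 205  22  15 153] [325.84313725 212.94771242] [0.4603 0.2638 0.1552] [0.4604 0.2638 0.155 ]
```

View pics/d.png

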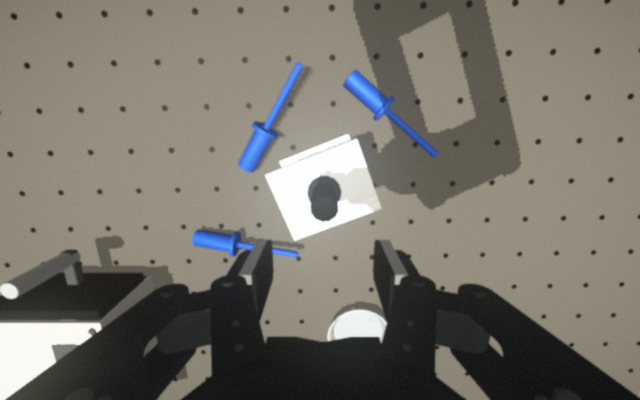

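The wrist view shows the pin upright in the stand, with its handle top at ~(324,208). The blue look-alikes stood free on their tips and have now fallen over by themselves. They lie at ~(270,120), (390,115) and (245,245). I'll refine the handle centre and check where the blue ones lie, without disturbing them.

```bash
python3 - <<'E'
import pickle
from station import r,eyes
from m import *
c=pickle.load(open('w1.pkl','rb')) if 0 else pickle.load(open('d.pkl','rb'))
P=cloud(c);hsv=cv2.cvtColor(c['img'],cv2.COLOR_RGB2HSV)
for lo in(.115,.148):
    for st,ce,l in blobs((P[...,2]>lo)&(P[...,2]<.17)&(abs(P[...,0]-.46)<.03)&(abs(P[...,1]-.262)<.03),40):
        cn=max(cv2.findContours(l.astype(np.uint8),0,2)[0],key=cv2.contourArea);(u,v),rad=cv2.minEnclosingCircle(cn)
        print(lo,st,(u,v,rad),onz(c,u,v,.155).round(4),P[l].mean(0).round(4))
# dark pixel rows
print(hsv[185:225,324,2].tolist());print((P[185:225,324,2]*1000).astype(int).tolist())
t=eyes.capture('top');sc=eyes.capture('scene');pickle.dump({'top':t,'scene':sc},open('c1.pkl','wb'))
im=np.hstack([cv2.resize(t['img'][150:310,140:380],(400,267)),cv2.resize(sc['img'][80:240,260:500],(400,267))])
cv2.imwrite('pics/e.png',im[...,::-1])
P=cloud(t);hsv=cv2.cvtColor(t['img'],cv2.COLOR_RGB2HSV)
for st,ce,l in blobs((hsv[...,0]>100)&(hsv[...,0]<130)&(hsv[...,1]>130)&(P[...,2]<.5)&(P[...,2]>0),10):print('blue',st,P[l].min(0).round(3),P[l].max(0).round(3))
E
```

```text
0.115 [310 185  28  37 844] (324.0, 203.09722900390625, 18.34428596496582) [0.4525 0.2626 0.155 ] [0.4542 0.2622 0.1492]
0.148 [310 194  28  28 630] (323.5, 207.5, 14.30044937133789) [0.456  0.2621 0.155 ] [0.4561 0.2621 0.1548]
[92, 92, 90, 90, 91, 93, 89, 86, 90, 90, 90, 93, 95, 99, 96, 95, 94, 95, 91, 90, 92, 92, 92, 91, 89, 89, 90, 90, 90, 85, 89, 88, 86, 86, 86, 128, 222, 251, 254, 254]
[118, 123, 124, 128, 133, 137, 139, 143, 147, 150, 154, 152, 154, 156, 155, 155, 154, 154, 154, 155, 155, 155, 155, 155, 155, 154, 156, 155, 155, 155, 155, 155, 155, 154, 155, 154, 155, 100, 100, 99]
blue [238 198  54  13 274] [0.529 0.096 0.013] [0.561 0.228 0.035]
blue [236 243  32  50 274] [0.332 0.158 0.001] [0.449 0.237 0.035]
blue [210 279   4   6  13] [0.352 0.29  0.011] [0.364 0.298 0.024]
```

View pics/e.png

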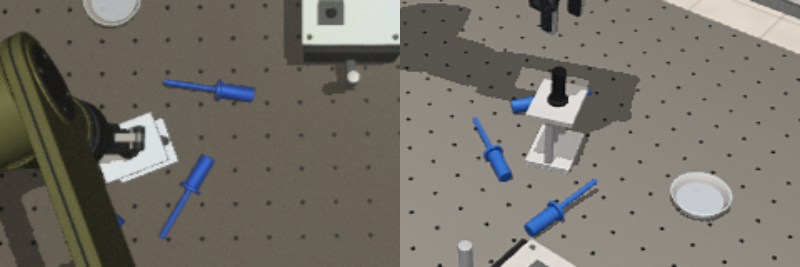

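The picture shows the blue pins lying clear of both the stand and the tray path. The black pin still stands, with its handle centre at (0.457,0.262) and its top at 0.155. That height agrees in three views. Next I go down and grasp it.

{"api": "drive_tool", "payload": {"moves": [{"ax": 0.0,"ay": 0.0,"az": 0.0,"tx": 0.1,"ty": 0.0,"tz": 4.0,"claw": 0.2},{"ax": 0.0,"ay": 0.0,"az": 0.0,"tx": 0.1,"ty": 0.0,"tz": 8.0,"claw": 0.2},{"ax": 0.0,"ay": 0.0,"az": 0.0,"tx": 0.1,"ty": 0.0,"tz": 10.5,"claw": 0.2},{"ax": 0.0,"ay": 0.0,"az": 0.0,"tx": 0.1,"ty": 0.0,"tz": 11.5,"claw": 0.2},{"ax": 0.0,"ay": 0.0,"az": 0.0,"tx": 0.1,"ty": 0.0,"tz": 11.5,"claw": 0.2},{"ax": 0.0,"ay": 0.0,"az": 0.0,"tx": 0.1,"ty": 0.0,"tz": 11.5,"claw": -1.0},{"ax": 0.0,"ay": 0.0,"az": 0.0,"tx": 0.1,"ty": 0.0,"tz": 11.5,"claw": -1.0},{"ax": 0.0,"ay": 0.0,"az": 0.0,"tx": 0.1,"ty": 0.0,"tz": 11.5,"claw": -1.0},{"ax": 0.0,"ay": 0.0,"az": 0.0,"tx": 0.1,"ty": 0.0,"tz": 11.5,"claw": -1.0},{"ax": 0.0,"ay": 0.0,"az": 0.0,"tx": 0.1,"ty": 0.0,"tz": 11.5,"claw": -1.0},{"ax": 0.0,"ay": 0.0,"az": 0.0,"tx": 0.1,"ty": 0.0,"tz": 11.5,"claw": -1.0}], "force": 60}}

```text
time: 2.65
eef_pos: [0.4597, 0.2617, 0.1907]
tool_rot: [3.139, 0.003, 3.118]
force: [-0.3, 1.3, 7.2]
finger_gap: 0.0208
grip_force: 58.5
```

{"api": "drive_tool", "payload": {"moves": [{"ax": 0.0,"ay": 0.0,"az": 0.0,"tx": 0.0,"ty": 0.0,"tz": -2.0,"claw": -1.0},{"ax": 0.0,"ay": 0.0,"az": 0.0,"tx": 0.0,"ty": 0.0,"tz": -5.0,"claw": -1.0},{"ax": 0.0,"ay": 0.0,"az": 0.0,"tx": 0.0,"ty": 0.0,"tz": -9.0,"claw": -1.0},{"ax": 0.0,"ay": 0.0,"az": 0.0,"tx": 0.0,"ty": 0.0,"tz": -11.5,"claw": -1.0},{"ax": 0.0,"ay": 0.0,"az": 0.0,"tx": 0.0,"ty": 0.0,"tz": -12.5,"claw": -1.0},{"ax": 0.0,"ay": 0.0,"az": 0.0,"tx": 0.0,"ty": 0.0,"tz": -12.5,"claw": -1.0},{"ax": 0.0,"ay": 0.0,"az": 0.0,"tx": 0.0,"ty": 0.0,"tz": -12.5,"claw": -1.0}]}}

```text
time: 3.35
eef_pos: [0.4579, 0.2606, 0.3128]
tool_rot: [-3.141, -0.002, 3.118]
force: [-0.1, 0.2, -1.0]
finger_gap: 0.0205
grip_force: 58.6
```

{"api": "drive_tool", "payload": {"moves": [{"ax": 0.0,"ay": 0.0,"az": 0.0,"tx": -2.4,"ty": -3.5,"tz": 0.0,"claw": -1.0},{"ax": 0.0,"ay": 0.0,"az": 0.0,"tx": -4.8,"ty": -7.0,"tz": 0.0,"claw": -1.0},{"ax": 0.0,"ay": 0.0,"az": 0.0,"tx": -7.2,"ty": -10.5,"tz": 0.0,"claw": -1.0},{"ax": 0.0,"ay": 0.0,"az": 0.0,"tx": -9.6,"ty": -14.0,"tz": 0.0,"claw": -1.0},{"ax": 0.0,"ay": 0.0,"az": 0.0,"tx": -12.0,"ty": -17.5,"tz": 0.0,"claw": -1.0},{"ax": 0.0,"ay": 0.0,"az": 0.0,"tx": -14.4,"ty": -21.0,"tz": 0.0,"claw": -1.0},{"ax": 0.0,"ay": 0.0,"az": 0.0,"tx": -16.8,"ty": -24.5,"tz": 0.0,"claw": -1.0},{"ax": 0.0,"ay": 0.0,"az": 0.0,"tx": -19.0,"ty": -27.7,"tz": 0.0,"claw": -1.0},{"ax": 0.0,"ay": 0.0,"az": 0.0,"tx": -19.0,"ty": -27.7,"tz": 0.0,"claw": -1.0},{"ax": 0.0,"ay": 0.0,"az": 0.0,"tx": -19.0,"ty": -27.7,"tz": 0.0,"claw": -1.0},{"ax": 0.0,"ay": 0.0,"az": 0.0,"tx": -19.0,"ty": -27.7,"tz": 0.0,"claw": -1.0}]}}

```text
time: 4.45
eef_pos: [0.6408, -0.0197, 0.3121]
tool_rot: [3.141, -0.004, 3.118]
force: [-0.5, -0.3, -1.6]
finger_gap: 0.0205
grip_force: 58.9
```

```bash
python3 - <<'E'
import pickle
from station import r,eyes
from m import *
s=r.get_state();print(s['eef_pos'].round(4),s['tool_rot'].round(4))
t={n:eyes.capture(n) for n in('wrist','scene','top')};pickle.dump(t,open('c2.pkl','wb'))
im=np.vstack([np.hstack([cv2.resize(t['scene']['img'][130:290,240:400],(400,300)),cv2.resize(t['top']['img'][100:220,260:420],(400,300))]),np.hstack([cv2.resize(t['wrist']['img'][100:300,200:460],(400,300)),cv2.resize(t['wrist']['img'],(400,300))])])
cv2.imwrite('pics/f.png',im[...,::-1])
c=t['wrist'];P=cloud(c);hsv=cv2.cvtColor(c['img'],cv2.COLOR_RGB2HSV)
for st,ce,l in blobs((hsv[...,2]<140)&(P[...,2]>.09)&(P[...,2]<.108)&(P[...,0]>.6),60):
    cn=max(cv2.findContours(l.astype(np.uint8),0,2)[0],key=cv2.contourArea);h=np.array([onz(c,u,v,.1)[:2] for u,v in cn[:,0]],np.float32)
    print('rim',st,ce,onz(c,*ce,.1).round(4),cv2.minAreaRect(h))
E
```

```text
[ 0.6408 -0.0197  0.3121] [ 3.1407 -0.0039  3.1181]
rim [304 173  37  37 975] [321.63794872 188.63384615] [ 0.6376 -0.0203  0.1   ] ((0.6400895714759827, -0.02027977630496025), (0.03435716778039932, 0.03594289720058441), 87.61873626708984)
```

View pics/f.png

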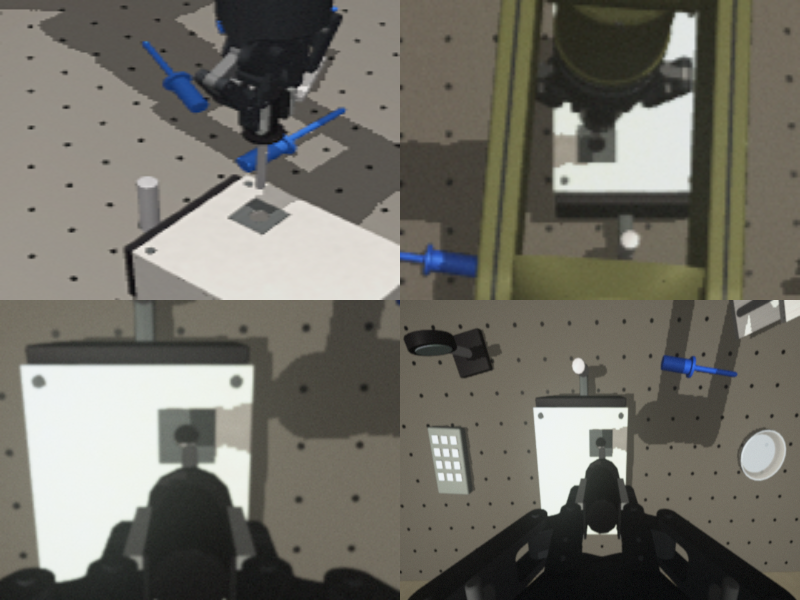

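The scene crop shows the pin held upright above the rim. The wrist crop shows its tip at ~(322,197), just below the hole at ~(321,189). I'll measure the tip against the hole.

```bash
python3 - <<'E'
import pickle
from m import *
t=pickle.load(open('c2.pkl','rb'));tips={}
for n in('scene','wrist'):
    c=t[n];P=cloud(c)
    m=(P[...,2]>.11)&(P[...,2]<.21)&(abs(P[...,0]-.641)<.03)&(abs(P[...,1]+.02)<.03)
    st,ce,l=max(blobs(m,10),key=lambda b:b[0][4]);print(n,st,P[l].mean(0).round(4))
    rows=np.arange(st[1],st[1]+st[3]);
    cc=[(v,np.where(l[v])[0].mean(),l[v].sum()) for v in rows];print([(int(a),round(b,1),int(k)) for a,b,k in cc][::3],cc[-1])
    for z in np.arange(.13,.21,.015):
        q=P[l&(abs(P[...,2]-z)<.006)]
        if len(q):print('  z',z.round(3),len(q),np.median(q,0).round(4),q[:,0].max().round(4))
    # hole: dark within rim
    g=cv2.cvtColor(c['img'],cv2.COLOR_RGB2GRAY)
    R=(abs(P[...,0]-.641)<.016)&(abs(P[...,1]+.021)<.016)&(P[...,2]<.108)
    print(' rim grey pct',np.percentile(g[R],[1,10,25,50,75]))
    for st,ce,l in blobs(R&(g<np.percentile(g[R],50)*.75),8):print(' hole',st,ce,onz(c,*ce,.1).round(4))
E
```

```text
scene [342 207   5  24  96] [ 0.6395 -0.0221  0.1779]
[(207, np.float64(344.5), 4), (210, np.float64(344.5), 4), (213, np.float64(344.5), 4), (216, np.float64(344.0), 5), (219, np.float64(343.5), 4), (222, np.float64(343.5), 4), (225, np.float64(343.5), 4), (228, np.float64(343.5), 4)] (np.int64(230), np.float64(343.5), np.int64(2))
  z 0.145 9 [ 0.6404 -0.0226  0.1486] 0.6415
  z 0.16 14 [ 0.6402 -0.0229  0.1598] 0.642
  z 0.175 19 [ 0.6392 -0.022   0.1761] 0.6424
  z 0.19 16 [ 0.6402 -0.0225  0.1895] 0.6422
  z 0.205 16 [ 0.6398 -0.0223  0.205 ] 0.6424
 rim grey pct [ 65.68  69.    94.   106.   108.  ]
 hole [340 237  11   7  41] [344.46341463 239.87804878] [ 0.6342 -0.0101  0.1   ]
wrist [318 197  11  15 145] [ 0.6343 -0.0194  0.166 ]
[(197, np.float64(322.5), 6), (200, np.float64(322.5), 10), (203, np.float64(322.5), 10), (206, np.float64(322.5), 10), (209, np.float64(322.5), 10)] (np.int64(211), np.float64(323.0), np.int64(11))
  z 0.145 20 [ 0.6342 -0.0199  0.1488] 0.6365
  z 0.16 41 [ 0.6342 -0.0199  0.1598] 0.6364
  z 0.175 52 [ 0.6341 -0.0191  0.1752] 0.6369
  z 0.19 5 [ 0.6339 -0.0191  0.1843] 0.6341
 rim grey pct [ 56.  62.  78. 106. 115.]
 hole [314 176  24  21 300] [326.83666667 187.82      ] [ 0.637  -0.0153  0.1   ]
```

{"api": "drive_tool", "payload": {"moves": [{"ax": 0.0,"ay": 0.0,"az": 0.0,"tx": -0.27,"ty": -0.14,"tz": 1.0,"claw": -1.0},{"ax": 0.0,"ay": 0.0,"az": 0.0,"tx": -0.27,"ty": -0.14,"tz": 3.0,"claw": -1.0},{"ax": 0.0,"ay": 0.0,"az": 0.0,"tx": -0.27,"ty": -0.14,"tz": 3.6,"claw": -1.0},{"ax": 0.0,"ay": 0.0,"az": 0.0,"tx": -0.27,"ty": -0.14,"tz": 4.2,"claw": -1.0},{"ax": 0.0,"ay": 0.0,"az": 0.0,"tx": -0.27,"ty": -0.14,"tz": 4.7,"claw": -1.0},{"ax": 0.0,"ay": 0.0,"az": 0.0,"tx": -0.27,"ty": -0.14,"tz": 5.2,"claw": -1.0},{"ax": 0.0,"ay": 0.0,"az": 0.0,"tx": -0.27,"ty": -0.14,"tz": 5.2,"claw": -1.0}]}}

```text
time: 5.3
eef_pos: [0.6445, -0.0218, 0.2614]
tool_rot: [3.142, -0.001, 3.118]
force: [-0.4, -0.2, 0.1]
finger_gap: 0.0208
grip_force: 58.9
```

{"api": "drive_tool", "payload": {"moves": [{"ax": 0.0,"ay": 0.0,"az": 0.0,"tx": 0.0,"ty": 0.0,"tz": 1.0,"claw": -1.0},{"ax": 0.0,"ay": 0.0,"az": 0.0,"tx": 0.0,"ty": 0.0,"tz": 2.0,"claw": -1.0},{"ax": 0.0,"ay": 0.0,"az": 0.0,"tx": 0.0,"ty": 0.0,"tz": 2.8,"claw": -1.0},{"ax": 0.0,"ay": 0.0,"az": 0.0,"tx": 0.0,"ty": 0.0,"tz": 3.3,"claw": -1.0},{"ax": 0.0,"ay": 0.0,"az": 0.0,"tx": 0.0,"ty": 0.0,"tz": 3.3,"claw": -1.0}]}}

```text
time: 5.8
eef_pos: [0.6443, -0.0219, 0.2281]
tool_rot: [3.142, -0.001, 3.118]
force: [0.2, 0.7, -0.9]
finger_gap: 0.0206
grip_force: 59.1
```

{"api": "drive_tool", "payload": {"moves": [{"ax": 0.0,"ay": 0.0,"az": 0.0,"tx": 0.0,"ty": 0.0,"tz": 0.4,"claw": -1.0},{"ax": 0.0,"ay": 0.0,"az": 0.0,"tx": 0.0,"ty": 0.0,"tz": 0.8,"claw": -1.0},{"ax": 0.0,"ay": 0.0,"az": 0.0,"tx": 0.0,"ty": 0.0,"tz": 1.1,"claw": -1.0},{"ax": 0.0,"ay": 0.0,"az": 0.0,"tx": 0.0,"ty": 0.0,"tz": 1.1,"claw": -1.0},{"ax": 0.0,"ay": 0.0,"az": 0.0,"tx": 0.0,"ty": 0.0,"tz": 1.1,"claw": -1.0}]}}

```text
time: 6.3
eef_pos: [0.6449, -0.0219, 0.2184]
tool_rot: [-3.142, 0.001, 3.118]
force: [-0.5, -0.5, 3.9]
finger_gap: 0.0208
grip_force: 59.4
```

```bash
cat > post.py <<'E'
from station import r,eyes
from m import *
s=r.get_state();print(s['time'],s['eef_pos'].round(4),s['force'].round(1))
for n in('scene','top'):
    c=eyes.capture(n);P=cloud(c);hsv=cv2.cvtColor(c['img'],cv2.COLOR_RGB2HSV)
    for st,ce,l in blobs((hsv[...,2]>90)&(hsv[...,1]<60)&(P[...,2]>.106)&(P[...,2]<.125)&(P[...,0]>.4)&(P[...,0]<.58)&(abs(P[...,1]+.05)<.05),6):print(n,'post',st,onz(c,*ce,.114).round(4),P[l].mean(0).round(4))
E
python3 post.py
```

```text
6.3 [ 0.6449 -0.0219  0.2184] [-0.5 -0.5  3.9]
scene post [280 215   9   9  59] [ 0.509  -0.0518  0.114 ] [ 0.5079 -0.0507  0.1124]
```

The tray has sprung out about 40 mm. Now I raise the pin and carry it back over the stand.

{"api": "drive_tool", "payload": {"moves": [{"ax": 0.0,"ay": 0.0,"az": 0.0,"tx": 0.0,"ty": 0.0,"tz": -3.0,"claw": -1.0},{"ax": 0.0,"ay": 0.0,"az": 0.0,"tx": 0.0,"ty": 0.0,"tz": -6.0,"claw": -1.0},{"ax": 0.0,"ay": 0.0,"az": 0.0,"tx": 0.0,"ty": 0.0,"tz": -8.5,"claw": -1.0},{"ax": 0.0,"ay": 0.0,"az": 0.0,"tx": 0.0,"ty": 0.0,"tz": -9.6,"claw": -1.0},{"ax": 0.0,"ay": 0.0,"az": 0.0,"tx": 1.5,"ty": 2.2,"tz": -9.6,"claw": -1.0},{"ax": 0.0,"ay": 0.0,"az": 0.0,"tx": 4.0,"ty": 6.0,"tz": -9.6,"claw": -1.0},{"ax": 0.0,"ay": 0.0,"az": 0.0,"tx": 6.5,"ty": 9.5,"tz": -9.6,"claw": -1.0},{"ax": 0.0,"ay": 0.0,"az": 0.0,"tx": 9.0,"ty": 13.0,"tz": -9.6,"claw": -1.0},{"ax": 0.0,"ay": 0.0,"az": 0.0,"tx": 11.5,"ty": 16.5,"tz": -9.6,"claw": -1.0},{"ax": 0.0,"ay": 0.0,"az": 0.0,"tx": 14.0,"ty": 20.0,"tz": -9.6,"claw": -1.0},{"ax": 0.0,"ay": 0.0,"az": 0.0,"tx": 16.5,"ty": 24.0,"tz": -9.6,"claw": -1.0},{"ax": 0.0,"ay": 0.0,"az": 0.0,"tx": 19.0,"ty": 27.8,"tz": -9.6,"claw": -1.0}]}}

```text
time: 7.6
eef_pos: [0.4597, 0.2617, 0.3128]
tool_rot: [-3.141, -0.002, 3.117]
force: [0.0, 0.3, -1.2]
finger_gap: 0.0207
grip_force: 59.0
```

{"api": "drive_tool", "payload": {"moves": [{"ax": 0.0,"ay": 0.0,"az": 0.0,"tx": 0.0,"ty": 0.0,"tz": 0.0,"claw": -1.0},{"ax": 0.0,"ay": 0.0,"az": 0.0,"tx": 0.0,"ty": 0.0,"tz": 0.0,"claw": -1.0}]}}

```text
time: 7.8
eef_pos: [0.4603, 0.2612, 0.313]
tool_rot: [-3.14, -0.001, 3.121]
force: [0.5, -0.8, -1.2]
finger_gap: 0.0206
grip_force: 59.0
```

```bash
python3 - <<'E'
import pickle
from station import r,eyes
from m import *
s=r.get_state();print(s['eef_pos'].round(4))
for n in('scene','wrist'):
    c=eyes.capture(n);P=cloud(c);hsv=cv2.cvtColor(c['img'],cv2.COLOR_RGB2HSV)
    pickle.dump(c,open('c3%s.pkl'%n,'wb'))
    l=(P[...,2]>.12)&(P[...,2]<.205)&(abs(P[...,0]-.458)<.03)&(abs(P[...,1]-.262)<.03)
    st,ce,l=max(blobs(l,8),key=lambda b:b[0][4])
    p=np.median(P[l],0);h=p[:2]-c['T'][:2,3];print(n,'pin axis',(p[:2]+.0033*h/np.linalg.norm(h)).round(4),'tip z',P[l][:,2].min().round(4))
    m=(hsv[...,2]>120)&(hsv[...,1]<60)&(abs(P[...,2]-.1)<.008)&(abs(P[...,0]-.458)<.08)&(abs(P[...,1]-.262)<.08)
    st,ce,l=max(blobs(m,50),key=lambda b:b[0][4])
    cn=max(cv2.findContours(l.astype(np.uint8),0,2)[0],key=cv2.contourArea);hh=np.array([onz(c,u,v,.1)[:2] for u,v in cv2.convexHull(cn)[:,0]],np.float32)
    print('stand',cv2.minAreaRect(hh))
E
```

```text
[0.4603 0.2612 0.313 ]
scene pin axis [0.458  0.2608] tip z 0.1453
stand ((0.460125207901001, 0.2571708559989929), (0.07187940180301666, 0.09896136820316315), 20.199012756347656)
wrist pin axis [0.4582 0.2605] tip z 0.1463
stand ((0.4571276605129242, 0.26204314827919006), (0.07078176736831665, 0.09005982428789139), 19.955867767333984)
```

{"api": "drive_tool", "payload": {"moves": [{"ax": 0.0,"ay": 0.0,"az": 0.0,"tx": 0.05,"ty": 0.07,"tz": 2.5,"claw": -1.0},{"ax": 0.0,"ay": 0.0,"az": 0.0,"tx": 0.05,"ty": 0.07,"tz": 4.0,"claw": -1.0},{"ax": 0.0,"ay": 0.0,"az": 0.0,"tx": 0.05,"ty": 0.07,"tz": 5.5,"claw": -1.0},{"ax": 0.0,"ay": 0.0,"az": 0.0,"tx": 0.05,"ty": 0.07,"tz": 7.5,"claw": -1.0},{"ax": 0.0,"ay": 0.0,"az": 0.0,"tx": 0.05,"ty": 0.07,"tz": 9.5,"claw": -1.0},{"ax": 0.0,"ay": 0.0,"az": 0.0,"tx": 0.05,"ty": 0.07,"tz": 11.2,"claw": -1.0},{"ax": 0.0,"ay": 0.0,"az": 0.0,"tx": 0.05,"ty": 0.07,"tz": 11.8,"claw": -1.0},{"ax": 0.0,"ay": 0.0,"az": 0.0,"tx": 0.05,"ty": 0.07,"tz": 11.8,"claw": -1.0}]}}

```text
time: 8.7
eef_pos: [0.4611, 0.26, 0.1949]
tool_rot: [-3.14, -0.002, 3.116]
force: [-0.1, -0.4, -0.6]
finger_gap: 0.0209
grip_force: 59.0
```

{"api": "drive_tool", "payload": {"moves": [{"ax": 0.0,"ay": 0.0,"az": 0.0,"tx": 0.0,"ty": 0.0,"tz": 0.2,"claw": -1.0},{"ax": 0.0,"ay": 0.0,"az": 0.0,"tx": 0.0,"ty": 0.0,"tz": 0.35,"claw": -1.0},{"ax": 0.0,"ay": 0.0,"az": 0.0,"tx": 0.0,"ty": 0.0,"tz": 0.35,"claw": -1.0}]}}

```text
time: 9.0
eef_pos: [0.4612, 0.2613, 0.193]
tool_rot: [3.141, 0.001, 3.118]
force: [-0.6, 0.5, 0.2]
finger_gap: 0.0204
grip_force: 59.0
```

{"api": "drive_tool", "payload": {"moves": [{"ax": 0.0,"ay": 0.0,"az": 0.0,"tx": 0.0,"ty": 0.0,"tz": 0.15,"claw": -1.0},{"ax": 0.0,"ay": 0.0,"az": 0.0,"tx": 0.0,"ty": 0.0,"tz": 0.15,"claw": -1.0},{"ax": 0.0,"ay": 0.0,"az": 0.0,"tx": 0.0,"ty": 0.0,"tz": 0.15,"claw": 0.2},{"ax": 0.0,"ay": 0.0,"az": 0.0,"tx": 0.0,"ty": 0.0,"tz": 0.15,"claw": 0.2},{"ax": 0.0,"ay": 0.0,"az": 0.0,"tx": 0.0,"ty": 0.0,"tz": 0.15,"claw": 0.2},{"ax": 0.0,"ay": 0.0,"az": 0.0,"tx": 0.0,"ty": 0.0,"tz": 0.15,"claw": 0.2},{"ax": 0.0,"ay": 0.0,"az": 0.0,"tx": 0.0,"ty": 0.0,"tz": 0.15,"claw": 0.2},{"ax": 0.0,"ay": 0.0,"az": 0.0,"tx": 0.0,"ty": 0.0,"tz": -3.0,"claw": 0.2},{"ax": 0.0,"ay": 0.0,"az": 0.0,"tx": 0.0,"ty": 0.0,"tz": -7.0,"claw": 0.2},{"ax": 0.0,"ay": 0.0,"az": 0.0,"tx": 0.0,"ty": 0.0,"tz": -10.0,"claw": 0.2},{"ax": 0.0,"ay": 0.0,"az": 0.0,"tx": 0.0,"ty": 0.0,"tz": -10.0,"claw": 0.2}]}}

```text
time: 10.1
eef_pos: [0.4632, 0.2624, 0.2972]
tool_rot: [3.137, 0.009, 3.118]
force: [0.8, 0.2, 0.3]
finger_gap: 0.0512
grip_force: 0.0
```

```bash
python3 w_pin.py g; python3 - <<'E'
import pickle
from m import *
c=pickle.load(open('g.pkl','rb'));P=cloud(c)
st,ce,l=max(blobs((P[...,2]>.148)&(P[...,2]<.17)&(abs(P[...,0]-.46)<.03)&(abs(P[...,1]-.262)<.03),20),key=lambda b:b[0][4]);print(st,P[l].mean(0).round(4),P[l][:,2].max())
E
python3 post.py
```

```text
10.1 [0.4632 0.2624 0.2972] [3.1373 0.0088 3.1178] 0.051201547302613185
top [311 193  23  23 185] [323.16216216 207.95135135] [0.4603 0.2635 0.155 ] [0.4603 0.2635 0.155 ]
[306 189  29  30 672] [0.4571 0.2614 0.1548] 0.15715019306026817
10.15 [0.4621 0.2618 0.2949] [-0.7  0.   0. ]
scene post [280 215   9   8  60] [ 0.5089 -0.0519  0.114 ] [ 0.5076 -0.0507  0.1121]
top post [348 210   8   8  48] [ 0.5078 -0.0466  0.114 ] [ 0.5078 -0.0465  0.1148]
```

View pics/g.png

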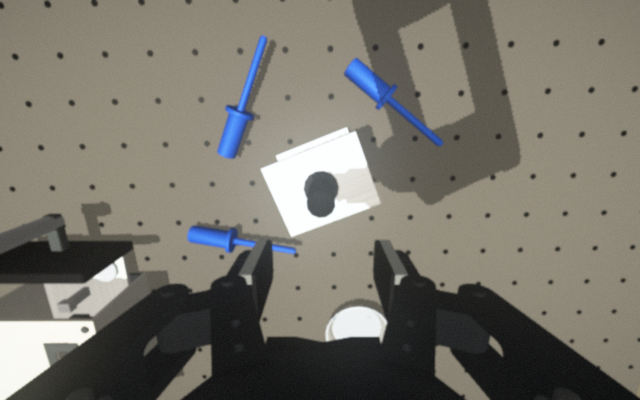

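The pin is back upright in its stand, with its handle top at ~(321,205), z 0.155 and collar seated. The tray is about 40 mm out, at the left edge of the picture. Next I move over to the post.

{"api": "drive_tool", "payload": {"moves": [{"ax": 0.0,"ay": 0.0,"az": 0.0,"tx": -0.6,"ty": -3.5,"tz": 0.0,"claw": 0.3},{"ax": 0.0,"ay": 0.0,"az": 0.0,"tx": -1.3,"ty": -7.5,"tz": 0.0,"claw": 0.3},{"ax": 0.0,"ay": 0.0,"az": 0.0,"tx": -2.1,"ty": -12.0,"tz": 0.0,"claw": 0.3},{"ax": 0.0,"ay": 0.0,"az": 0.0,"tx": -2.9,"ty": -16.5,"tz": 0.0,"claw": 0.3},{"ax": 0.0,"ay": 0.0,"az": 0.0,"tx": -3.7,"ty": -21.0,"tz": 0.0,"claw": 0.3},{"ax": 0.0,"ay": 0.0,"az": 0.0,"tx": -4.5,"ty": -25.5,"tz": 0.0,"claw": 0.3},{"ax": 0.0,"ay": 0.0,"az": 0.0,"tx": -5.1,"ty": -29.0,"tz": 0.0,"claw": 0.3},{"ax": 0.0,"ay": 0.0,"az": 0.0,"tx": -5.4,"ty": -30.9,"tz": 0.0,"claw": 0.3},{"ax": 0.0,"ay": 0.0,"az": 0.0,"tx": -5.4,"ty": -30.9,"tz": 0.0,"claw": 0.3},{"ax": 0.0,"ay": 0.0,"az": 0.0,"tx": -5.4,"ty": -30.9,"tz": 0.0,"claw": 0.3},{"ax": 0.0,"ay": 0.0,"az": 0.0,"tx": -5.4,"ty": -30.9,"tz": 0.0,"claw": 0.3}]}}

```text
time: 11.35
eef_pos: [0.5068, -0.0479, 0.2915]
tool_rot: [3.141, -0.002, 3.118]
force: [0.2, 0.2, 0.6]
finger_gap: 0.0554
grip_force: 0.0
```

```bash
cp w.py w_post.py; cat >> w_post.py <<'E'
for st,ce,l in blobs((P[...,2]>.106)&(P[...,2]<.122)&(abs(P[...,0]-.508)<.04)&(abs(P[...,1]+.05)<.04),20):print('post',st,P[l].mean(0).round(4),onz(c,*ce,.114).round(4))
E
python3 w_post.py i
```

```text
11.35 [ 0.5068 -0.0479  0.2915] [ 3.1406e+00 -2.2000e-03  3.1185e+00] 0.05541465412095288
post [312 188  21  22 354] [ 0.5047 -0.0482  0.1134] [ 0.5046 -0.0482  0.114 ]
```

{"api": "drive_tool", "payload": {"moves": [{"ax": 0.0,"ay": 0.0,"az": 0.0,"tx": 0.0,"ty": -0.05,"tz": 4.0,"claw": 0.3},{"ax": 0.0,"ay": 0.0,"az": 0.0,"tx": 0.0,"ty": -0.05,"tz": 8.0,"claw": 0.3},{"ax": 0.0,"ay": 0.0,"az": 0.0,"tx": 0.0,"ty": -0.05,"tz": 11.0,"claw": 0.3},{"ax": 0.0,"ay": 0.0,"az": 0.0,"tx": 0.0,"ty": -0.05,"tz": 13.5,"claw": 0.3},{"ax": 0.0,"ay": 0.0,"az": 0.0,"tx": 0.0,"ty": -0.05,"tz": 14.8,"claw": 0.3},{"ax": 0.0,"ay": 0.0,"az": 0.0,"tx": 0.0,"ty": -0.05,"tz": 14.8,"claw": 0.3},{"ax": 0.0,"ay": 0.0,"az": 0.0,"tx": 0.0,"ty": -0.05,"tz": 14.8,"claw": -1.0},{"ax": 0.0,"ay": 0.0,"az": 0.0,"tx": 0.0,"ty": -0.05,"tz": 14.8,"claw": -1.0},{"ax": 0.0,"ay": 0.0,"az": 0.0,"tx": 0.0,"ty": -0.05,"tz": 14.8,"claw": -1.0},{"ax": 0.0,"ay": 0.0,"az": 0.0,"tx": 0.0,"ty": -0.05,"tz": 14.8,"claw": -1.0},{"ax": 0.0,"ay": 0.0,"az": 0.0,"tx": 0.0,"ty": -0.05,"tz": 14.8,"claw": -1.0}], "force": 40}}

```text
time: 12.5
eef_pos: [0.5082, -0.0483, 0.1457]
tool_rot: [3.14, 0.003, 3.117]
force: [0.4, 5.8, 0.8]
finger_gap: 0.0169
grip_force: 38.9
```

{"api": "drive_tool", "payload": {"moves": [{"ax": 0.0,"ay": 0.0,"az": 0.0,"tx": 0.5,"ty": 0.0,"tz": 0.0,"claw": -1.0},{"ax": 0.0,"ay": 0.0,"az": 0.0,"tx": 1.0,"ty": 0.0,"tz": 0.0,"claw": -1.0},{"ax": 0.0,"ay": 0.0,"az": 0.0,"tx": 1.5,"ty": 0.0,"tz": 0.0,"claw": -1.0},{"ax": 0.0,"ay": 0.0,"az": 0.0,"tx": 2.0,"ty": 0.0,"tz": 0.0,"claw": -1.0},{"ax": 0.0,"ay": 0.0,"az": 0.0,"tx": 2.5,"ty": 0.0,"tz": 0.0,"claw": -1.0},{"ax": 0.0,"ay": 0.0,"az": 0.0,"tx": 3.0,"ty": 0.0,"tz": 0.0,"claw": -1.0},{"ax": 0.0,"ay": 0.0,"az": 0.0,"tx": 3.3,"ty": 0.0,"tz": 0.0,"claw": -1.0},{"ax": 0.0,"ay": 0.0,"az": 0.0,"tx": 3.6,"ty": 0.0,"tz": 0.0,"claw": -1.0},{"ax": 0.0,"ay": 0.0,"az": 0.0,"tx": 3.6,"ty": 0.0,"tz": 0.0,"claw": -1.0}]}}

```text
time: 13.4
eef_pos: [0.4719, -0.0475, 0.1457]
tool_rot: [3.14, 0.003, 3.117]
force: [0.4, 5.8, 2.6]
finger_gap: 0.0171
grip_force: 39.2
```

{"api": "drive_tool", "payload": {"moves": [{"ax": 0.0,"ay": 0.0,"az": 0.0,"tx": 0.2,"ty": 0.0,"tz": 0.0,"claw": -1.0},{"ax": 0.0,"ay": 0.0,"az": 0.0,"tx": 0.4,"ty": 0.0,"tz": 0.0,"claw": -1.0},{"ax": 0.0,"ay": 0.0,"az": 0.0,"tx": 0.55,"ty": 0.0,"tz": 0.0,"claw": -1.0},{"ax": 0.0,"ay": 0.0,"az": 0.0,"tx": 0.55,"ty": 0.0,"tz": 0.0,"claw": -1.0},{"ax": 0.0,"ay": 0.0,"az": 0.0,"tx": 0.55,"ty": 0.0,"tz": 0.0,"claw": -1.0}]}}

```text
time: 13.9
eef_pos: [0.4692, -0.0474, 0.1458]
tool_rot: [3.14, 0.008, 3.116]
force: [6.7, 7.0, -3.4]
finger_gap: 0.0166
grip_force: 39.2
```

Fx has risen to 6.7 N, so the tray is at its stop. I'll tug slightly more, then release and retreat upward.

{"api": "drive_tool", "payload": {"moves": [{"ax": 0.0,"ay": 0.0,"az": 0.0,"tx": 0.15,"ty": 0.0,"tz": 0.0,"claw": -1.0},{"ax": 0.0,"ay": 0.0,"az": 0.0,"tx": 0.15,"ty": 0.0,"tz": 0.0,"claw": -1.0},{"ax": 0.0,"ay": 0.0,"az": 0.0,"tx": 0.15,"ty": 0.0,"tz": 0.0,"claw": -1.0}]}}

```text
time: 14.2
eef_pos: [0.469, -0.0475, 0.1458]
tool_rot: [3.14, 0.01, 3.116]
force: [8.6, 7.4, -7.8]
finger_gap: 0.0174
grip_force: 39.2
```

{"api": "drive_tool", "payload": {"moves": [{"ax": 0.0,"ay": 0.0,"az": 0.0,"tx": 0.0,"ty": 0.0,"tz": 0.0,"claw": 0.3},{"ax": 0.0,"ay": 0.0,"az": 0.0,"tx": 0.0,"ty": 0.0,"tz": 0.0,"claw": 0.3},{"ax": 0.0,"ay": 0.0,"az": 0.0,"tx": 0.0,"ty": 0.0,"tz": 0.0,"claw": 0.3},{"ax": 0.0,"ay": 0.0,"az": 0.0,"tx": 0.0,"ty": 0.0,"tz": 0.0,"claw": 0.3},{"ax": 0.0,"ay": 0.0,"az": 0.0,"tx": 0.0,"ty": 0.0,"tz": 0.0,"claw": 0.3},{"ax": 0.0,"ay": 0.0,"az": 0.0,"tx": 0.0,"ty": 0.0,"tz": -3.0,"claw": 0.3},{"ax": 0.0,"ay": 0.0,"az": 0.0,"tx": 0.0,"ty": 0.0,"tz": -7.0,"claw": 0.3},{"ax": 0.0,"ay": 0.0,"az": 0.0,"tx": 0.0,"ty": 0.0,"tz": -11.0,"claw": 0.3},{"ax": 0.0,"ay": 0.0,"az": 0.0,"tx": 0.0,"ty": 0.0,"tz": -14.0,"claw": 0.3},{"ax": 0.0,"ay": 0.0,"az": 0.0,"tx": 0.0,"ty": 0.0,"tz": -14.0,"claw": 0.3},{"ax": 0.0,"ay": 0.0,"az": 0.0,"tx": 0.0,"ty": 0.0,"tz": -14.0,"claw": 0.3}]}}

```text
time: 15.3
eef_pos: [0.4645, -0.0485, 0.285]
tool_rot: [-3.141, 0.002, 3.118]
force: [-0.6, -0.3, -0.2]
finger_gap: 0.0552
grip_force: 0.0
```

```bash
python3 post.py; python3 - <<'E'
from station import r,eyes
import cv2,numpy as np
a=[eyes.capture(n)['img'] for n in('scene','top')]
cv2.imwrite('pics/j.png',np.vstack([cv2.resize(x,(480,300)) for x in a])[...,::-1])
E
```

```text
15.3 [ 0.4645 -0.0485  0.285 ] [-0.6 -0.3 -0.2]
scene post [267 206   8   9  56] [ 0.4703 -0.0508  0.114 ] [ 0.4693 -0.0499  0.1126]
```

View pics/j.png

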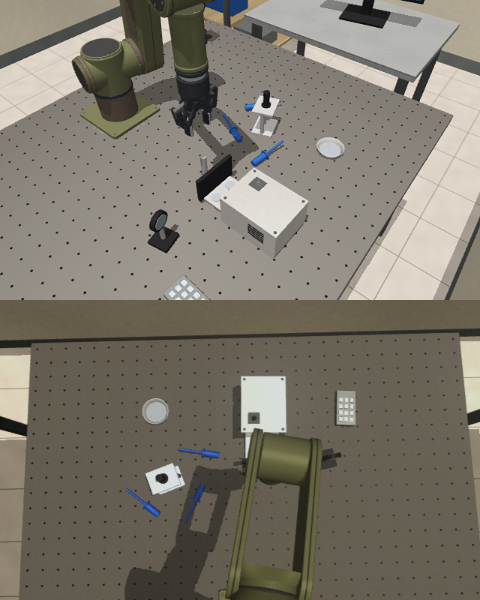

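The final picture shows the tray fully out: the post has moved 79 mm from shut, and force rose at the stop. The pin stands upright in its stand at scene (265,97), the bystanders have not moved, and the gripper is free.

```bash
python3 -c "
from station import ticket
print(ticket.close_job())"
```

```text
the job is handed in; nothing more can be done
None
```

The job is handed in: the pin tripped the latch and is back upright in its stand, the tray is drawn out to its stop, the gripper is clear of everything, and the three blue look-alikes, which I didn't touch, fell over early on by themselves.

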